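# Clip the washed doser shaft

### The job

The powder doser's steel shaft is back from the wash and lies part-way along the V-groove of the white jig: push it along the groove until its end touches the blue end stop. Then take the fork tool from its grey rack and press the orange retaining clip straight down with it until it snaps fully home round the shaft's groove, keeping the gripper itself off the clip. Hang the tool back in its rack, upright and fully down, and leave the other things on the bench where they stand.

Things in the scene. Friction and masses are not known exactly. Their poses are not given: they have to be found in the camera images.
- jig_stop (a point): Point on the blue end stop's face, on the shaft's axis, 36 mm over the bench. The white jig is fixed; +x runs along its V-groove towards the stop, +z up. The stop is 40 mm wide, 14 mm thick, 14 mm higher than this point. The 90-degree V-groove runs from 145 to 75 mm and from 45 to 0 mm before the stop; its cheeks end just below the axis, 20 mm either side.
- jig_guide (a point): Point on the shaft's axis (36 mm over the bench) in the middle of the clip guide, 60 mm before the stop; axes as jig_stop. The guide is two upright steel channels beside the shaft (64 mm over both across the groove, 26 mm along it), tops 42 mm above this point. The clip can only slide down in them; between them 42 mm across the groove is open for the fork.
- shaft_tip (a point): Centre of the flat front end of the loose steel shaft (20 mm diameter, 165 mm long, about 0.35 kg); it starts 18 to 42 mm short of the stop. The shaft's +x points from its blue end to this end; it may roll about x. It slides at about 2 to 5 N.
- shaft_groove (a point): Middle of the shaft's groove (14 mm wide, 14 mm diameter), on the axis, 60 mm behind shaft_tip: in the middle of the clip guide when the shaft is home.
- shaft_rear (a point): Centre of the shaft's flat rear face, on its blue plastic end cap (24 mm diameter, 15 mm long), 165 mm behind shaft_tip. It always stands 20 mm or more behind the jig, free to be pushed.
- clip_bore (a point): Middle of the bore of the orange split clip, which stands mouth down in the guide, on the shaft; x along the shaft, z up. Its back has two flat shoulders 20 mm above this point, reaching 25 mm to either side (its y), with a hump between them, 8 mm wide and 6 mm higher. This point is 18 mm above the axis on the plain shaft, 14 mm above it on the groove, 0 mm when home.
- clip: The same clip (origin at clip_bore): 50 mm wide across the V-groove, 10 mm thick along it, with two rigid side lugs (9 mm below to 20 mm above the bore) that run in the guide and two sprung jaws between them. Snapping it in takes about 7 N and works only over the shaft's groove; home, it stops on the shaft. 25 N does it no harm.
- fork_tips (a point): Midway between the two prong ends of the fork tool, its lowest point. Tool z runs up the handle, y from prong to prong. Prongs 8 x 8 mm, 24 mm long, 16 mm gap (32 mm over both): they straddle the clip's hump and press on its shoulders when the tool's y lies across the V-groove. Above them a plate 8 mm thick, 32 mm wide, up to a blue flange.
- fork: The fork tool (origin at fork_tips), about 0.14 kg, upright in its rack at the start. Its blue flange, 30 mm (x) by 36 mm (y), has its underside 46 mm above the prong ends; the handle begins 52 mm above them.
- fork_handle (a point): Centre of the tool's blue handle, 82 mm above fork_tips: 20 mm (tool x) by 24 mm (tool y), 60 mm tall.
- rack_slot (a point): Middle of the slot of the fixed grey tool rack, at its top face, 54 mm over the bench. The slot is 14 mm wide (rack x), 40 mm long (rack y), 48 mm deep; the block is 42 by 56 mm on a 60 by 72 mm foot. The fork hangs in it, its y along rack y (either way round), flange on the top face, prong ends 8 mm over the bench.
- funnel_mid (a point): Green plastic funnel standing mouth down, 84 mm diameter, 85 mm tall, point half-way up; leave alone.
- bowl: Steel bowl, 130 mm diameter, 55 mm tall, origin under its centre; leave alone.
- jar: Small white jar with blue cap, 48 mm diameter, 60 mm tall, origin under its centre; leave alone.
- scoop: White measuring spoon 160 mm long lying on the bench; leave alone.
- tin0: White powder tin, 90 mm diameter, 120 mm tall, origin under its centre; leave alone.
- tin1: White powder tin, 90 mm diameter, 120 mm tall, origin under its centre; leave alone.
Not all that is in view belongs to the job. Leave any green or yellow look-alike of the fork alone.

How it is judged:
On the way, in this order (a step that is already met when the one before it is completed fails the run):
1. the shaft lies home in the V-groove, its end touching the stop (x of shaft_tip in the frame of jig_stop above -0.0025 m and distance between shaft_tip and jig_stop below 0.005 m), for 0.2 s.
2. the clip has snapped home round the shaft's groove (all of step 1 and distance between clip_bore and shaft_groove below 0.0055 m and z of clip_bore in the frame of jig_guide between -0.004 and 0.003 m and angle between clip_bore's own z axis and vertical below 0.15 rad), for 0.2 s.
At the end, for the whole second after the job is handed in: Shaft end within 2.5 mm of the stop; clip upright, its bore within 5.5 mm of the groove's middle and under 3 mm above the axis; fork tool upright in its rack, within 8 mm of the slot's middle, prong ends under 14 mm over the bench; clip and tool at rest (all of step 2 and horizontal distance between fork_tips and rack_slot below 0.008 m and height (world z) of fork_tips below 0.014 m and angle between fork_tips's own z axis and vertical below 0.12 rad and linear speed of each of fork, clip below 0.02 m/s); the robot touches nothing.
It fails at once if the gripper or arm pushes the clip (only the fork tool may) (contact force between any of the fingers, the arm and clip above 1 N).
It fails at once if a bystander is shifted by more than 30 mm (distance of any of funnel_mid, bowl, jar, scoop, tin0, tin1 from where it was at the start of the episode above 0.03 m).
It also fails if it takes over 64 s, if anything falls off the work surface, if the arm or the gripper's body presses on something with over 40 N, if the wrist force passes 120 N, or if a joint passes its speed limit or range.

### The arm

A 6-joint arm with a two-finger parallel gripper is mounted at the origin on the work surface. World frame = base frame: x ahead of the robot, y to its left, z up, the work surface at z = 0. Lengths are in m, angles in rad, forces in N, time in s.
With the tool pointing down it reaches from about 0.4 to 0.925 m from the base axis. Payload 3.4 kg.
Tool frame: the origin (TCP) lies between the finger pads; the fingertips stand 14 mm ahead of it and the grasp point (between the pads) lies 5 mm behind it; z points along the fingers, y is the line along which they close (so a half turn about z gives the same grasp; the last joint's range is limited). The gripper opens to 85 mm and grips with 20 to 120 N. Pads are 22 mm wide; open, the fingers measure 114 mm over their backs; the gripper's body (76 mm by 85 mm) begins 54 mm behind the grasp point. The pads swing forward as they close: fully open they stand 13 mm farther back than shut.
Start: joints at [1.145, 0.307, 1.506, -0, 1.328, -0.073], TCP at [0.198, 0.54, 0.245] pointing down, gripper open.
Joint ranges: [-3.12, 3.12], [-1.05, 2.28], [0.14, 2.33], [-1.42, 4.57], [0.1, 2.73], [-2.68, 2.68]. Speed limits (rad/s): [2.57, 2.57, 3.14, 3.14, 3.14, 3.14].

### API

Orientations are given as a unit quaternion [w, x, y, z].
In Python, from bench import r gives the robot as it stands. The module is installed in compiled form; this text tells all that it offers.
- The arm moves only by the shell command python3 -m jog 'ROWS' [FORCE]. ROWS is JSON, a list of rows, each an object of numbers: "claw": the opening, from 0 (shut) to 1 (fully open); "tx", "ty", "tz": the shift along the world's x, y, z in units of 40 cm (1.0 is 40 cm); "rx", "ry", "rz": the turn, a rotation vector about the world's x, y, z in units of 30 degrees (1.0 is 30 degrees). A call has 1 to 20 rows; each row is the pose to reach, as a shift and turn from the pose commanded when the call began; what a row does not reach only later rows make up. A row lasts 1/12 s, in which the tool goes at most 41.7 mm and 7.16 degrees, less where a joint would pass 70% of its speed; a pose out of reach is approached as far as the arm can. A call with a number of a shift or a turn outside -1 to 1 is refused whole. A call with a gripper value outside its range is refused whole. The fingers move at their own pace and stop on an object; FORCE is the grip in N (left out, the last holds). Time passes only in rows, so rows that repeat a pose let the fingers close. It gives the time, the measured TCP pose, the force, the opening and the grip force at its end, in the units of the state.
- r.get_obs(): the state, without advancing time (a new reading comes with each control period).
- r.snapshot(name): name is "scene" or "top" or "wrist"; returns the picture (420x560x3 uint8, blue, green, red); there is no depth.
- r.camera_model(name): a dict with "camera_matrix" (3x3 intrinsics, pixels), "camera_from_world" (4x4, takes a point from world to camera coordinates); the wrist camera has in their place "hand_eye" (4x4, takes a point from camera to tool coordinates, whose origin is the TCP and whose axes are the flange's). Camera axes: x right, y down, z forward; pixel columns grow to the right and rows downward; lengths in m; the calibration is good to about 2 mm. The wrist camera is an equidistant fisheye: a pixel r from the principal point sees the ray r / f radians off the axis. A picture is of the moment at which its call begins: read the wrist's pose just before it. camera_model takes no time and is no camera call.
- r.hand_in(): hands the job in; it is judged then, once.
Trained networks look in the newest picture that a camera, given by its name, has taken for a name from the list of things; names that differ only in an ending like _2 or _b are one class to them, and where a whole thing is asked for, a point or a joint stands for the part that bears it (a point fixed in the world has none). Each returns a list of dicts, best first, with "conf" (0 to 1); they miss things now and then, are a little off and sometimes report something else, mostly with a low value. They report only what shows in the picture. A call takes as long as a camera call. They do not tell look-alikes from the thing itself.
- r.cut_out(target, camera): "pixels" (420x560 bool, what is visible of it) and "location" ([row, column] in pixels, amid what is visible of it).
- r.mark_of(target, camera): "location" ([row, column] in pixels: a listed point, or the origin of a listed thing).
The state is a dict: "t": time; "joint_positions": joint angles; "qd": joint speeds; "joint_efforts": joint torques, N m; "ee_pos": TCP position; "tool_rot": TCP orientation; "wrist_force": force on the tool from outside, world axes, zero at the start; "ft_torque": the same for the moment, N m; "width": finger opening in m; "grasp_force": force on a finger pad.
Only numpy, scipy, OpenCV 4.12 (cv2) and the standard library are available. Lean on these libraries where they do the work, as an engineer would, in place of code of your own. Each camera call takes 0.05 s, during which the arm holds its last target. There are 200 camera calls.

## Working session

There is one attempt and no reset: what is moved stays moved. The work goes in short steps, Python scripts to look and compute and a shell command to move; the robot and the scene stay as the last step left them, time stands still between calls to the robot, and variables do not carry over. Pictures are saved under pics/ and viewed, at most 10 in all, crops included, and the job is handed in when it is done.

```bash
mkdir -p pics
cat > h.py <<'E'
import numpy as np, cv2
from bench import r
from scipy.spatial.transform import Rotation as R
def ray(cam,rc,obs=None):
    m=r.camera_model(cam);K=np.array(m["camera_matrix"]);v,u=rc
    if cam!="wrist":
        T=np.linalg.inv(np.array(m["camera_from_world"]))
        d=np.linalg.inv(K)@[u,v,1.]
    else:
        x=(u-K[0,2])/K[0,0];y=(v-K[1,2])/K[1,1];th=np.hypot(x,y)
        d=np.array([x/th*np.sin(th),y/th*np.sin(th),np.cos(th)]) if th>1e-9 else np.array([0,0,1.])
        q=obs["tool_rot"];W=np.eye(4);W[:3,:3]=R.from_quat([q[1],q[2],q[3],q[0]]).as_matrix();W[:3,3]=obs["ee_pos"]
        T=W@np.array(m["hand_eye"])
    d=T[:3,:3]@d
    return T[:3,3],d/np.linalg.norm(d)
def atz(cam,rc,z,obs=None):
    o,d=ray(cam,rc,obs);return o+d*(z-o[2])/d[2]
def tri(rays):
    A=sum(np.eye(3)-np.outer(d,d) for o,d in rays);b=sum((np.eye(3)-np.outer(d,d))@o for o,d in rays)
    p=np.linalg.solve(A,b);return p,max(np.linalg.norm(np.cross(p-o,d)) for o,d in rays)
E
cat > look.py <<'E'
from h import *
ob=r.get_obs();print(ob["t"],ob["ee_pos"],ob["tool_rot"],ob["width"],ob["wrist_force"])
ims=[r.snapshot(c) for c in("scene","top")]
for c,i in zip(("scene","top"),ims): cv2.imwrite(f"pics/{c}0.png",i)
np.set_printoptions(precision=4,suppress=True)
Z=dict(jig_stop=.036,jig_guide=.036,shaft_tip=.036,shaft_groove=.036,shaft_rear=.036,clip_bore=.054,fork_handle=.09,fork_tips=.008,rack_slot=.054,funnel_mid=.0425,bowl=0,jar=0,tin0=0,scoop=0)
for n,z in Z.items():
    for c in("scene","top"):
        for k in r.mark_of(n,c)[:3]:
            print(n,c,round(k["conf"],2),np.round(k["location"]),atz(c,k["location"],z))
E
python3 look.py
```

```text
0.0 [0.19788376 0.53915431 0.24436977] [-2.47155795e-04  1.74982456e-01  9.84571012e-01 -1.00097171e-03] 0.08523147494877559 [-0.46671496 -0.38655771 -0.40062758]
jig_stop scene 0.69 [245. 289.] [0.583  0.0179 0.036 ]
jig_stop scene 0.53 [276. 359.] [0.5548 0.1936 0.036 ]
jig_stop top 0.98 [206. 255.] [0.5892 0.0176 0.036 ]
jig_guide scene 0.74 [233. 276.] [ 0.5693 -0.0376  0.036 ]
jig_guide top 0.87 [212. 275.] [ 0.5744 -0.0367  0.036 ]
shaft_tip scene 0.82 [243. 285.] [0.5835 0.0067 0.036 ]
shaft_tip scene 0.7 [211. 249.] [ 0.5522 -0.1618  0.036 ]
shaft_tip top 0.85 [210. 265.] [ 0.5782 -0.0081  0.036 ]
shaft_groove scene 0.8 [229. 272.] [ 0.5658 -0.0583  0.036 ]
shaft_groove scene 0.33 [291. 361.] [0.585  0.2231 0.036 ]
shaft_groove top 0.8 [214. 292.] [ 0.5678 -0.0825  0.036 ]
shaft_rear top 0.8 [220. 326.] [ 0.5531 -0.1723  0.036 ]
clip_bore scene 0.63 [228. 276.] [ 0.5745 -0.0352  0.054 ]
clip_bore top 0.39 [208. 280.] [ 0.5827 -0.0478  0.054 ]
fork_handle scene 0.93 [291. 424.] [0.557  0.3323 0.09  ]
fork_handle scene 0.88 [277. 356.] [0.6136 0.2261 0.09  ]
fork_handle scene 0
[... 781 characters left out ...]
 [ 0.7755 -0.1979 -0.    ]
bowl top 0.2 [212. 291.] [ 0.581  -0.0806  0.    ]
jar scene 0.86 [283. 230.] [ 0.7357 -0.0087  0.    ]
jar top 0.66 [160. 265.] [ 0.7329 -0.0041  0.    ]
jar top 0.25 [256. 178.] [0.4553 0.2277 0.    ]
tin0 scene 0.88 [208. 172.] [ 0.6609 -0.3695  0.    ]
tin0 scene 0.75 [186. 198.] [ 0.5338 -0.4304  0.    ]
tin0 scene 0.17 [245. 292.] [ 0.5428 -0.0108  0.    ]
tin0 top 0.9 [228. 420.] [ 0.5416 -0.4351 -0.    ]
tin0 top 0.87 [191. 396.] [ 0.6451 -0.3748  0.    ]
tin0 top 0.46 [209. 254.] [0.5898 0.0242 0.    ]
scoop scene 0.49 [182. 273.] [ 0.3543 -0.2831  0.    ]
scoop top 0.95 [295. 363.] [ 0.358  -0.2734  0.    ]
scoop top 0.7 [199. 175.] [0.6161 0.2432 0.    ]
```

```bash
python3 -c "
import cv2
a=cv2.imread('pics/scene0.png')[160:400,140:480];b=cv2.imread('pics/top0.png')[130:310,90:450]
cv2.imwrite('pics/s.png',cv2.resize(a,None,fx=2.3,fy=2.3,interpolation=2));cv2.imwrite('pics/t.png',cv2.resize(b,None,fx=2.2,fy=2.2,interpolation=2))"
```

```text
(no output)
```

View pics/s.png

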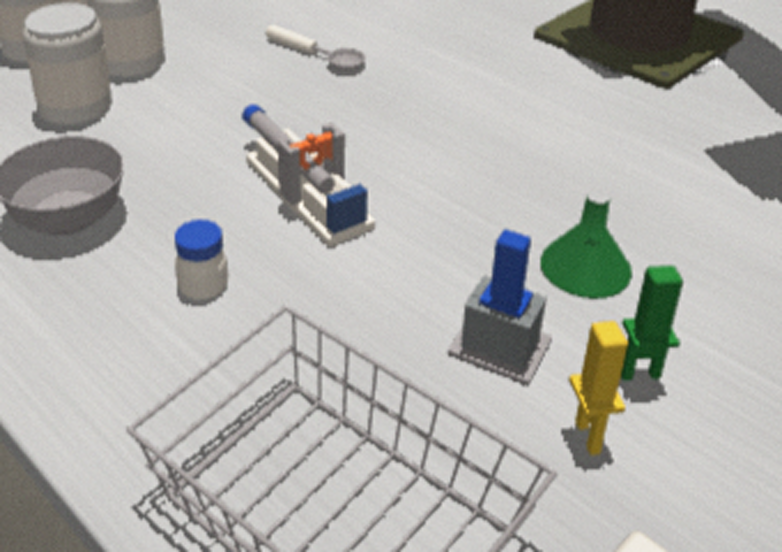

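View pics/t.png

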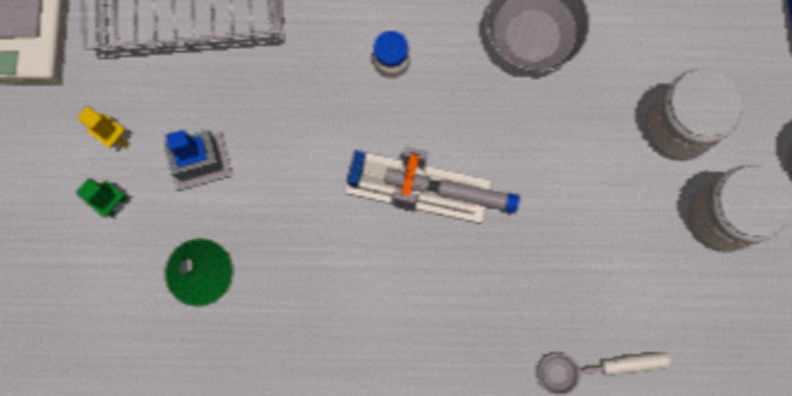

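The scene shows the jig with its stop at the +y end, near top pixel (206,255). The real blue fork is in the grey rack near (200,176), and the yellow and green look-alikes stand left of it. I'll move between the rack and the jig and measure with the wrist camera.

```bash
cat > w.py <<'E'
import sys
from h import *
np.set_printoptions(precision=4,suppress=True)
ob=r.get_obs();print(ob["t"],ob["ee_pos"],ob["joint_positions"])
cv2.imwrite(f"pics/{sys.argv[1]}.png",r.snapshot("wrist"))
Z=dict(jig_stop=.036,jig_guide=.036,shaft_tip=.036,shaft_groove=.036,shaft_rear=.036,clip_bore=.054,fork_handle=.09,fork_tips=.008,rack_slot=.054)
for n in sys.argv[2:]:
    for k in r.mark_of(n,"wrist")[:3]: print(n,round(k["conf"],2),np.round(k["location"]),atz("wrist",k["location"],Z[n],ob))
E
R='{"tx":0.88,"ty":-1.0,"tz":0.1,"claw":0}'
python3 -m jog '[{"tx":0.88,"ty":-1.0,"tz":0.1,"claw":0},{"tx":0.88,"ty":-1.0,"tz":0.1,"claw":0},{"tx":0.88,"ty":-1.0,"tz":0.1,"claw":0},{"tx":0.88,"ty":-1.0,"tz":0.1,"claw":0},{"tx":0.88,"ty":-1.0,"tz":0.1,"claw":0},{"tx":0.88,"ty":-1.0,"tz":0.1,"claw":0},{"tx":0.88,"ty":-1.0,"tz":0.1,"claw":0},{"tx":0.88,"ty":-1.0,"tz":0.1,"claw":0},{"tx":0.88,"ty":-1.0,"tz":0.1,"claw":0},{"tx":0.88,"ty":-1.0,"tz":0.1,"claw":0},{"tx":0.88,"ty":-1.0,"tz":0.1,"claw":0},{"tx":0.88,"ty":-1.0,"tz":0.1,"claw":0},{"tx":0.88,"ty":-1.0,"tz":0.1,"claw":0},{"tx":0.88,"ty":-1.0,"tz":0.1,"claw":0},{"tx":0.88,"ty":-1.0,"tz":0.1,"claw":0},{"tx":0.88,"ty":-1.0,"tz":0.1,"claw":0}]' && python3 w.py w1 jig_stop jig_guide shaft_rear clip_bore fork_handle rack_slot
```

```text
validation failed for argument at $[0]...
```

```bash
python3 -m jog '[{"claw":0,"tx":0.1,"ty":-0.1,"tz":0.0,"rx":0,"ry":0,"rz":0}]'
```

```text
t: 1.58
ee_pos: [0.2245, 0.5148, 0.2454]
tool_rot: [-0.002, 0.172, 0.985, 0.002]
wrist_force: [1.3, 0.1, -0.0]
width: 0.0753
grasp_force: 0.0
```

```bash
python3 -m jog '[{"claw":0,"tx":0.78,"ty":-0.9,"tz":0.1,"rx":0,"ry":0,"rz":0},{"claw":0,"tx":0.78,"ty":-0.9,"tz":0.1,"rx":0,"ry":0,"rz":0},{"claw":0,"tx":0.78,"ty":-0.9,"tz":0.1,"rx":0,"ry":0,"rz":0},{"claw":0,"tx":0.78,"ty":-0.9,"tz":0.1,"rx":0,"ry":0,"rz":0},{"claw":0,"tx":0.78,"ty":-0.9,"tz":0.1,"rx":0,"ry":0,"rz":0},{"claw":0,"tx":0.78,"ty":-0.9,"tz":0.1,"rx":0,"ry":0,"rz":0},{"claw":0,"tx":0.78,"ty":-0.9,"tz":0.1,"rx":0,"ry":0,"rz":0},{"claw":0,"tx":0.78,"ty":-0.9,"tz":0.1,"rx":0,"ry":0,"rz":0},{"claw":0,"tx":0.78,"ty":-0.9,"tz":0.1,"rx":0,"ry":0,"rz":0},{"claw":0,"tx":0.78,"ty":-0.9,"tz":0.1,"rx":0,"ry":0,"rz":0},{"claw":0,"tx":0.78,"ty":-0.9,"tz":0.1,"rx":0,"ry":0,"rz":0},{"claw":0,"tx":0.78,"ty":-0.9,"tz":0.1,"rx":0,"ry":0,"rz":0},{"claw":0,"tx":0.78,"ty":-0.9,"tz":0.1,"rx":0,"ry":0,"rz":0},{"claw":0,"tx":0.78,"ty":-0.9,"tz":0.1,"rx":0,"ry":0,"rz":0},{"claw":0,"tx":0.78,"ty":-0.9,"tz":0.1,"rx":0,"ry":0,"rz":0}]' && python3 w.py w1 jig_stop jig_guide shaft_rear clip_bore fork_handle rack_slot
```

```text
t: 2.83
ee_pos: [0.5389, 0.1507, 0.285]
tool_rot: [-0.001, 0.175, 0.985, 0.0]
wrist_force: [-0.9, -0.5, 0.3]
width: -0.0
grasp_force: 0.0
2.8333 [0.5389 0.1507 0.285 ] [ 0.1967  0.2579  1.4753  0.0008  1.4096 -1.0222]
jig_stop 0.84 [251. 195.] [0.5872 0.0159 0.036 ]
jig_guide 0.92 [253. 152.] [ 0.5707 -0.0437  0.036 ]
shaft_rear 0.77 [263.  79.] [ 0.5487 -0.1706  0.036 ]
clip_bore 0.73 [263. 154.] [ 0.5803 -0.0367  0.054 ]
clip_bore 0.29 [254. 178.] [0.5786 0.0012 0.054 ]
fork_handle 0.87 [222. 372.] [0.6064 0.232  0.09  ]
fork_handle 0.7 [141. 435.] [0.5452 0.3254 0.09  ]
fork_handle 0.55 [210. 457.] [0.6297 0.3342 0.09  ]
rack_slot 0.8 [209. 362.] [0.601  0.2314 0.054 ]
rack_slot 0.48 [282.   9.] [ 0.5306 -0.3396  0.054 ]
```

View pics/w1.png

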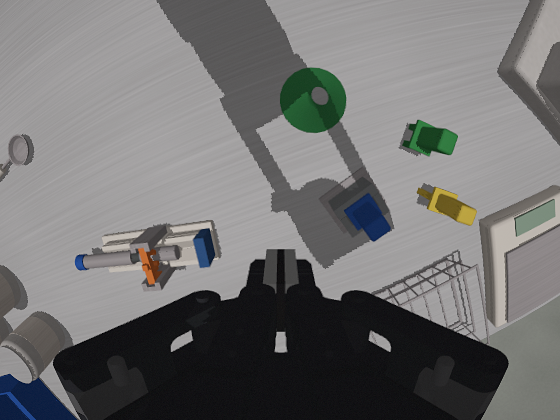

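The wrist view shows the jig at about (250,150), with the shaft's blue end at (263,79). The fork in its rack is at (215,367), rotated relative to the jig. Next I'll move over the jig and take a closer look.

```bash
python3 -m jog '[{"claw":0,"tx":0.1,"ty":-0.6,"tz":-0.05,"rx":0,"ry":0,"rz":0.3},{"claw":0,"tx":0.1,"ty":-0.6,"tz":-0.05,"rx":0,"ry":0,"rz":0.3},{"claw":0,"tx":0.1,"ty":-0.6,"tz":-0.05,"rx":0,"ry":0,"rz":0.3},{"claw":0,"tx":0.1,"ty":-0.6,"tz":-0.05,"rx":0,"ry":0,"rz":0.3},{"claw":0,"tx":0.1,"ty":-0.6,"tz":-0.05,"rx":0,"ry":0,"rz":0.3},{"claw":0,"tx":0.1,"ty":-0.6,"tz":-0.05,"rx":0,"ry":0,"rz":0.3},{"claw":0,"tx":0.1,"ty":-0.6,"tz":-0.05,"rx":0,"ry":0,"rz":0.3},{"claw":0,"tx":0.1,"ty":-0.6,"tz":-0.05,"rx":0,"ry":0,"rz":0.3},{"claw":0,"tx":0.1,"ty":-0.6,"tz":-0.05,"rx":0,"ry":0,"rz":0.3},{"claw":0,"tx":0.1,"ty":-0.6,"tz":-0.05,"rx":0,"ry":0,"rz":0.3}]' && python3 w.py w2 jig_stop jig_guide shaft_tip shaft_rear clip_bore rack_slot fork_handle
```

```text
t: 4.02
ee_pos: [0.5794, -0.0884, 0.2654]
tool_rot: [-0.0, 0.097, 0.995, 0.0]
wrist_force: [0.9, -0.9, 0.2]
width: -0.0001
grasp_force: 0.0
4.0167 [ 0.5794 -0.0884  0.2654] [-0.2238  0.3081  1.4521  0.0005  1.3817 -1.6012]
jig_stop 0.64 [174. 373.] [0.589  0.0186 0.036 ]
jig_guide 0.97 [167. 320.] [ 0.5709 -0.0404  0.036 ]
jig_guide 0.32 [ 54. 500.] [0.4608 0.2226 0.036 ]
shaft_tip 0.67 [168. 352.] [ 0.5783 -0.0052  0.036 ]
shaft_rear 0.9 [167. 203.] [ 0.5452 -0.1698  0.036 ]
clip_bore 0.78 [173. 328.] [ 0.5755 -0.0356  0.054 ]
rack_slot 0.87 [160. 524.] [0.6009 0.2292 0.054 ]
rack_slot 0.28 [170. 325.] [ 0.5722 -0.038   0.054 ]
fork_handle 0.69 [199.  55.] [ 0.5331 -0.3429  0.09  ]
fork_handle 0.66 [165. 546.] [0.6027 0.2369 0.09  ]
fork_handle 0.17 [169. 203.] [ 0.542  -0.1562  0.09  ]
```

View pics/w2.png

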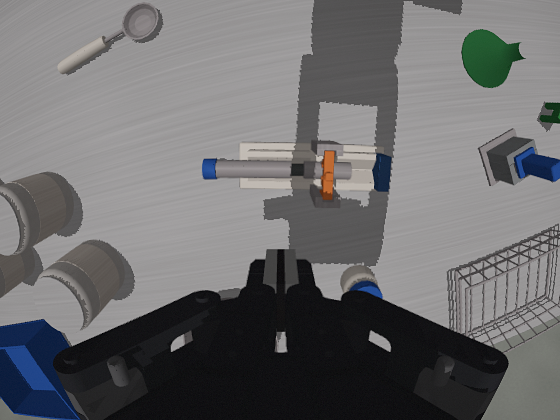

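```bash
python3 -m jog '[{"claw":0,"tx":-0.113,"ty":-0.354,"tz":-0.1,"rx":0,"ry":0,"rz":0},{"claw":0,"tx":-0.113,"ty":-0.354,"tz":-0.1,"rx":0,"ry":0,"rz":0},{"claw":0,"tx":-0.113,"ty":-0.354,"tz":-0.1,"rx":0,"ry":0,"rz":0},{"claw":0,"tx":-0.113,"ty":-0.354,"tz":-0.1,"rx":0,"ry":0,"rz":0},{"claw":0,"tx":-0.113,"ty":-0.354,"tz":-0.1,"rx":0,"ry":0,"rz":0},{"claw":0,"tx":-0.113,"ty":-0.354,"tz":-0.57,"rx":0,"ry":0,"rz":0},{"claw":0,"tx":-0.113,"ty":-0.354,"tz":-0.57,"rx":0,"ry":0,"rz":0},{"claw":0,"tx":-0.113,"ty":-0.354,"tz":-0.57,"rx":0,"ry":0,"rz":0},{"claw":0,"tx":-0.113,"ty":-0.354,"tz":-0.57,"rx":0,"ry":0,"rz":0},{"claw":0,"tx":-0.113,"ty":-0.354,"tz":-0.57,"rx":0,"ry":0,"rz":0},{"claw":0,"tx":-0.113,"ty":-0.354,"tz":-0.57,"rx":0,"ry":0,"rz":0},{"claw":0,"tx":-0.113,"ty":-0.354,"tz":-0.57,"rx":0,"ry":0,"rz":0}]' && python3 w.py w3 shaft_rear jig_guide
```

```text
t: 5.42
ee_pos: [0.534, -0.2305, 0.0364]
tool_rot: [-0.001, 0.097, 0.995, 0.001]
wrist_force: [1.4, -0.9, 0.2]
width: -0.0002
grasp_force: 0.0
5.4167 [ 0.534  -0.2305  0.0364] [-0.4801  0.5421  1.7307  0.0002  0.8717 -1.8567]
shaft_rear 0.7 [276. 411.] [ 0.5461 -0.169   0.036 ]
```

```bash
python3 -m jog '[{"claw":0,"tx":0.008,"ty":0.037,"tz":0,"rx":0,"ry":0,"rz":0},{"claw":0,"tx":0.015,"ty":0.074,"tz":0,"rx":0,"ry":0,"rz":0},{"claw":0,"tx":0.019,"ty":0.092,"tz":0,"rx":0,"ry":0,"rz":0},{"claw":0,"tx":0.021,"ty":0.104,"tz":0,"rx":0,"ry":0,"rz":0},{"claw":0,"tx":0.024,"ty":0.116,"tz":0,"rx":0,"ry":0,"rz":0},{"claw":0,"tx":0.026,"ty":0.128,"tz":0,"rx":0,"ry":0,"rz":0},{"claw":0,"tx":0.028,"ty":0.14,"tz":0,"rx":0,"ry":0,"rz":0},{"claw":0,"tx":0.03,"ty":0.15,"tz":0,"rx":0,"ry":0,"rz":0}]' && python3 w.py w4 shaft_rear
```

```text
t: 6.23
ee_pos: [0.5475, -0.1733, 0.0384]
tool_rot: [0.001, 0.097, 0.995, -0.002]
wrist_force: [-1.6, -7.4, 3.6]
width: 0.0001
grasp_force: 3.6
6.2333 [ 0.5475 -0.1733  0.0384] [-0.3784  0.53    1.751  -0.0035  0.8569 -1.753 ]
shaft_rear 0.94 [277. 312.] [ 0.5501 -0.1581  0.036 ]
shaft_rear 0.52 [278. 547.] [ 0.5898 -0.016   0.036 ]
```

```bash
python3 -m jog '[{"claw":0,"tx":0.001,"ty":0.007,"tz":0,"rx":0,"ry":0,"rz":0},{"claw":0,"tx":0.003,"ty":0.014,"tz":0,"rx":0,"ry":0,"rz":0},{"claw":0,"tx":0.004,"ty":0.021,"tz":0,"rx":0,"ry":0,"rz":0},{"claw":0,"tx":0.005,"ty":0.026,"tz":0,"rx":0,"ry":0,"rz":0}]';python3 -m jog '[{"claw":0,"tx":0.001,"ty":0.004,"tz":0,"rx":0,"ry":0,"rz":0},{"claw":0,"tx":0.001,"ty":0.007,"tz":0,"rx":0,"ry":0,"rz":0}]'
```

```text
t: 6.67
ee_pos: [0.5497, -0.1631, 0.0383]
tool_rot: [0.002, 0.097, 0.995, -0.002]
wrist_force: [-1.4, -6.8, 4.1]
width: -0.0001
grasp_force: 3.8
t: 6.83
ee_pos: [0.5502, -0.1605, 0.0384]
tool_rot: [0.002, 0.097, 0.995, -0.002]
wrist_force: [-0.1, -7.2, 4.0]
width: 0.0001
grasp_force: 3.8
```

```bash
python3 w.py w5 shaft_rear; python3 look.py | egrep 'shaft|jig'
```

```text
6.8333 [ 0.5502 -0.1605  0.0384] [-0.3559  0.5287  1.754  -0.0033  0.8547 -1.7302]
shaft_rear 0.8 [274. 311.] [ 0.5512 -0.1457  0.036 ]
jig_stop scene 0.67 [247. 292.] [0.5821 0.0261 0.036 ]
jig_stop top 0.85 [208. 253.] [0.5831 0.0226 0.036 ]
jig_stop top 0.53 [254. 177.] [0.458  0.2209 0.036 ]
jig_stop top 0.38 [213. 278.] [ 0.572  -0.0424  0.036 ]
jig_guide scene 0.65 [233. 277.] [ 0.5694 -0.0365  0.036 ]
jig_guide scene 0.37 [278. 359.] [0.5584 0.1961 0.036 ]
jig_guide top 0.65 [212. 276.] [ 0.5731 -0.0375  0.036 ]
shaft_tip scene 0.78 [250. 289.] [0.5956 0.0318 0.036 ]
shaft_tip scene 0.47 [185. 197.] [ 0.5696 -0.3725  0.036 ]
shaft_tip scene 0.17 [305. 358.] [0.6205 0.2431 0.036 ]
shaft_tip top 0.68 [209. 254.] [0.5821 0.0215 0.036 ]
shaft_groove scene 0.5 [231. 274.] [ 0.5676 -0.0476  0.036 ]
shaft_groove scene 0.36 [231. 275.] [ 0.5653 -0.0472  0.036 ]
shaft_groove top 0.71 [212. 281.] [ 0.5743 -0.0507  0.036 ]
shaft_rear scene 0.53 [212. 256.] [ 0.5427 -0.143   0.036 ]
shaft_rear top 0.75 [220. 318.] [ 0.5526 -0.1508  0.036 ]
```

```bash
for i in 1 2; do python3 -m jog '[{"claw":0,"tx":0.0007,"ty":0.0035,"tz":0,"rx":0,"ry":0,"rz":0},{"claw":0,"tx":0.0014,"ty":0.007,"tz":0,"rx":0,"ry":0,"rz":0}]' | egrep 'ee_|wrist'; done
```

```text
ee_pos: [0.5508, -0.1577, 0.0384]
wrist_force: [0.3, -7.9, 4.8]
ee_pos: [0.5514, -0.1549, 0.0384]
wrist_force: [-0.8, -7.3, 4.6]
```

```bash
python3 -m jog '[{"claw":0,"tx":0.0007,"ty":0.0035,"tz":0,"rx":0,"ry":0,"rz":0},{"claw":0,"tx":0.0014,"ty":0.007,"tz":0,"rx":0,"ry":0,"rz":0}]' | egrep 'ee_|wrist'; python3 -m jog '[{"claw":0,"tx":0.0007,"ty":0.0035,"tz":0,"rx":0,"ry":0,"rz":0}]' | egrep 'ee_|wrist'
```

```text
ee_pos: [0.5515, -0.1544, 0.0385]
wrist_force: [-5.0, -20.1, 4.7]
ee_pos: [0.5516, -0.1543, 0.0385]
wrist_force: [-5.1, -24.6, 3.9]
```

```bash
python3 -m jog '[{"claw":0,"tx":0,"ty":0,"tz":0,"rx":0,"ry":0,"rz":0},{"claw":0,"tx":-0.02,"ty":-0.1,"tz":0,"rx":0,"ry":0,"rz":0},{"claw":0,"tx":-0.02,"ty":-0.1,"tz":0.5,"rx":0,"ry":0,"rz":0},{"claw":0,"tx":-0.02,"ty":-0.1,"tz":0.5,"rx":0,"ry":0,"rz":0},{"claw":0,"tx":-0.02,"ty":-0.1,"tz":0.5,"rx":0,"ry":0,"rz":0},{"claw":0,"tx":-0.02,"ty":-0.1,"tz":0.5,"rx":0,"ry":0,"rz":0},{"claw":0,"tx":-0.02,"ty":-0.1,"tz":0.5,"rx":0,"ry":0,"rz":0},{"claw":0,"tx":0.12,"ty":0.8,"tz":0.55,"rx":0,"ry":0,"rz":0},{"claw":0,"tx":0.12,"ty":0.8,"tz":0.55,"rx":0,"ry":0,"rz":0},{"claw":1,"tx":0.12,"ty":0.8,"tz":0.55,"rx":0,"ry":0,"rz":0},{"claw":1,"tx":0.12,"ty":0.8,"tz":0.55,"rx":0,"ry":0,"rz":0},{"claw":1,"tx":0.12,"ty":0.8,"tz":0.55,"rx":0,"ry":0,"rz":0},{"claw":1,"tx":0.12,"ty":0.8,"tz":0.55,"rx":0,"ry":0,"rz":0},{"claw":1,"tx":0.12,"ty":0.8,"tz":0.55,"rx":0,"ry":0,"rz":0},{"claw":1,"tx":0.12,"ty":0.8,"tz":0.55,"rx":0,"ry":0,"rz":0},{"claw":1,"tx":0.12,"ty":0.8,"tz":0.55,"rx":0,"ry":0,"rz":0},{"claw":1,"tx":0.12,"ty":0.8,"tz":0.55,"rx":0,"ry":0,"rz":0},{"claw":1,"tx":0.12,"ty":0.8,"tz":0.55,"rx":0,"ry":0,"rz":0}]' && python3 w.py w6 jig_stop jig_guide shaft_rear rack_slot fork_handle fork_tips
```

```text
t: 10.52
ee_pos: [0.5984, 0.1738, 0.2568]
tool_rot: [-0.001, 0.095, 0.995, 0.0]
wrist_force: [0.0, -0.7, -0.5]
width: 0.0852
grasp_force: 0.0
10.5167 [0.5984 0.1738 0.2568] [ 0.2147  0.3664  1.3838  0.0004  1.3923 -1.1649]
jig_stop 0.66 [203. 150.] [0.59   0.0206 0.036 ]
jig_stop 0.44 [177. 328.] [0.601  0.2276 0.036 ]
jig_guide 0.69 [195. 106.] [ 0.5691 -0.0369  0.036 ]
shaft_rear 0.92 [198.  46.] [ 0.552  -0.1375  0.036 ]
rack_slot 0.67 [178. 332.] [0.599  0.2292 0.054 ]
fork_handle 0.93 [115. 423.] [0.5456 0.324  0.09  ]
fork_handle 0.64 [190. 342.] [0.6039 0.2322 0.09  ]
fork_handle 0.61 [197. 436.] [0.6288 0.3293 0.09  ]
fork_tips 0.88 [110. 396.] [0.5397 0.3271 0.008 ]
fork_tips 0.68 [178. 410.] [0.6258 0.3329 0.008 ]
```

View pics/w6.png

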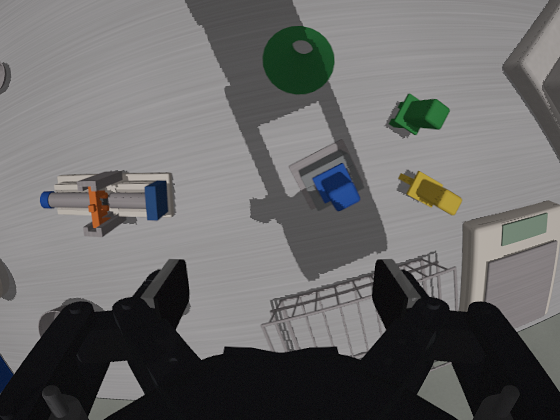

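The shaft is home: its tip stands at the stop's face, and pushing force rose to 24 N there. The rack is at about (178,330) in a rotated pose. I'll zoom in for its yaw.

```bash
python3 -c "
import cv2
a=cv2.imread('pics/w6.png')[125:235,270:400]
cv2.imwrite('pics/w6z.png',cv2.resize(a,None,fx=5,fy=5,interpolation=2))"
```

```text
(no output)
```

View pics/w6z.png

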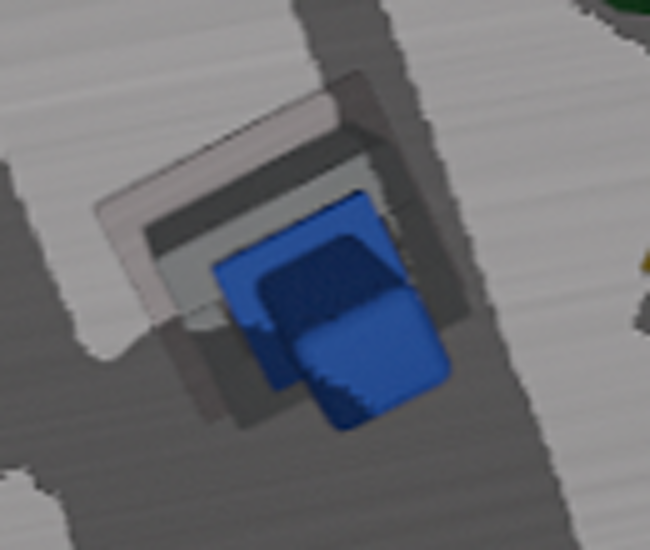

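```bash
cat > c.py <<'E'
from h import *
np.set_printoptions(precision=4,suppress=True)
ob=r.get_obs()
def P(l,z): return [atz("wrist",(125+y/5,270+x/5),z,ob)[:2] for x,y in l]
for nm,l,z in [("foot",[(97,207),(360,70),(468,315),(208,422)],.006),("flange",[(215,265),(362,190),(275,390)],.06),("blk",[(152,258),(370,154)],.054),("top",[(297,340),(410,288),(450,372),(343,430)],.12)]:
    p=P(l,z);print(nm,*p,"mean",np.mean(p,0))
    for i in range(len(p)-1):
        d=p[i+1]-p[i];print("  len",np.linalg.norm(d),"ang",np.degrees(np.arctan2(d[1],d[0])))
E
python3 c.py
```

```text
foot [0.5862 0.1844] [0.5655 0.2515] [0.6289 0.2687] [0.6432 0.201 ] mean [0.606  0.2264]
  len 0.07028483539234608 ang 107.13599754958375
  len 0.06567217611281843 ang 15.111097214411627
  len 0.06911658745032445 ang -78.08682360248191
flange [0.5947 0.2059] [0.585  0.2384] [0.6232 0.2137] mean [0.601  0.2193]
  len 0.03395837682664022 ang 106.69824977026667
  len 0.04547940852911669 ang -32.85343236429991
blk [0.592  0.1936] [0.5788 0.2423] mean [0.5854 0.2179]
  len 0.05041721514138014 ang 105.12842677919458
top [0.5984 0.2135] [0.5931 0.2341] [0.609 0.239] [0.6156 0.2189] mean [0.604  0.2264]
  len 0.021266569352070316 ang 104.32283653706723
  len 0.016624977370423934 ang 17.122532662947393
  len 0.021133234145375684 ang -71.80323767061812
```

```bash
python3 -m jog '[{"claw":1,"tx":0.012,"ty":0.138,"tz":0,"rx":0,"ry":0,"rz":-1},{"claw":1,"tx":0.012,"ty":0.138,"tz":0,"rx":0,"ry":0,"rz":-1},{"claw":1,"tx":0.012,"ty":0.138,"tz":0,"rx":0,"ry":0,"rz":-1},{"claw":1,"tx":0.012,"ty":0.138,"tz":0,"rx":0,"ry":0,"rz":-1},{"claw":1,"tx":0.012,"ty":0.138,"tz":0,"rx":0,"ry":0,"rz":-1}]' >/dev/null; python3 -m jog '[{"claw":1,"tx":0,"ty":0,"tz":-0.05,"rx":0,"ry":0,"rz":-1},{"claw":1,"tx":0,"ty":0,"tz":-0.05,"rx":0,"ry":0,"rz":-1},{"claw":1,"tx":0,"ty":0,"tz":-0.05,"rx":0,"ry":0,"rz":-1},{"claw":1,"tx":0,"ty":0,"tz":-0.05,"rx":0,"ry":0,"rz":-1},{"claw":1,"tx":0,"ty":0,"tz":-0.05,"rx":0,"ry":0,"rz":-1},{"claw":1,"tx":0,"ty":0,"tz":-0.05,"rx":0,"ry":0,"rz":-1}]'; python3 w.py w7 rack_slot fork_handle
```

```text
t: 11.78
ee_pos: [0.6037, 0.2262, 0.2374]
tool_rot: [0.0, 0.582, 0.814, 0.0]
wrist_force: [0.4, 0.0, 0.5]
width: 0.0852
grasp_force: 0.0
11.7833 [0.6037 0.2262 0.2374] [ 0.2929  0.4091  1.3642 -0.      1.3683 -0.0367]
fork_handle 0.8 [ 94. 351.] [0.6299 0.3337 0.09  ]
fork_handle 0.72 [198. 283.] [0.6051 0.2294 0.09  ]
fork_handle 0.57 [ 66. 254.] [0.5454 0.3296 0.09  ]
```

View pics/w7.png

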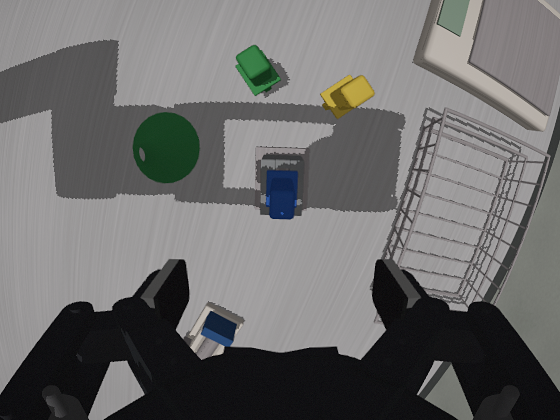

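Run:
```python
from h import *
np.set_printoptions(precision=4,suppress=True)
ob=r.get_obs();im=cv2.imread('pics/w7.png');print(r.camera_model("wrist")["camera_matrix"])
hsv=cv2.cvtColor(im,cv2.COLOR_BGR2HSV);m=cv2.inRange(hsv,(105,120,30),(130,255,255));m[:150]=0;m[230:]=0;m[:,:240]=0;m[:,330:]=0
for y in range(164,222,4):
    xs=np.where(m[y])[0]
    if len(xs): print(y,xs.min(),xs.max(),(xs.min()+xs.max())/2, "z.12:",atz("wrist",(y,(xs.min()+xs.max())/2),.12,ob)[:2])
g=im[140:225,250:312];cv2.imwrite('pics/w7z.png',cv2.resize(g,None,fx=8,fy=7,interpolation=2))
```

```text
[[325.1923   0.     280.3039]
 [  0.     325.1923 209.6206]
 [  0.       0.       1.    ]]
172 267 297 282.0 z.12: [0.5952 0.2554]
176 267 297 282.0 z.12: [0.5963 0.2524]
180 267 297 282.0 z.12: [0.5973 0.2495]
184 267 296 281.5 z.12: [0.5979 0.2464]
188 266 296 281.0 z.12: [0.5986 0.2433]
192 266 296 281.0 z.12: [0.5996 0.2402]
196 266 296 281.0 z.12: [0.6007 0.2372]
200 266 296 281.0 z.12: [0.6017 0.2342]
204 266 295 280.5 z.12: [0.6024 0.231 ]
208 270 293 281.5 z.12: [0.6042 0.2282]
212 269 293 281.0 z.12: [0.6049 0.225 ]
216 270 292 281.0 z.12: [0.606  0.2218]
```

View pics/w7z.png

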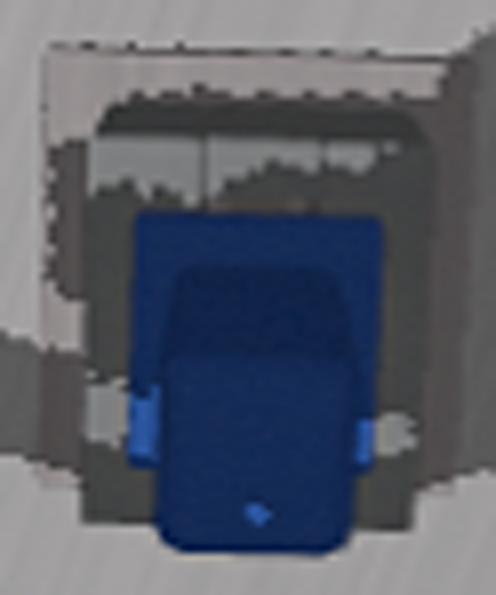

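```bash
python3 -m jog '[{"claw":1,"tx":-0.0025,"ty":0.01,"tz":-0.1,"rx":0,"ry":0,"rz":-0.055},{"claw":1,"tx":-0.0025,"ty":0.01,"tz":-0.2,"rx":0,"ry":0,"rz":-0.055},{"claw":1,"tx":-0.0025,"ty":0.01,"tz":-0.3,"rx":0,"ry":0,"rz":-0.055},{"claw":1,"tx":-0.0025,"ty":0.01,"tz":-0.361,"rx":0,"ry":0,"rz":-0.055},{"claw":1,"tx":-0.0025,"ty":0.01,"tz":-0.361,"rx":0,"ry":0,"rz":-0.055},{"claw":0,"tx":-0.0025,"ty":0.01,"tz":-0.361,"rx":0,"ry":0,"rz":-0.055},{"claw":0,"tx":-0.0025,"ty":0.01,"tz":-0.361,"rx":0,"ry":0,"rz":-0.055},{"claw":0,"tx":-0.0025,"ty":0.01,"tz":-0.361,"rx":0,"ry":0,"rz":-0.055},{"claw":0,"tx":-0.0025,"ty":0.01,"tz":-0.361,"rx":0,"ry":0,"rz":-0.055},{"claw":0,"tx":-0.0025,"ty":0.01,"tz":-0.361,"rx":0,"ry":0,"rz":-0.055},{"claw":0,"tx":-0.0025,"ty":0.01,"tz":-0.361,"rx":0,"ry":0,"rz":-0.055},{"claw":0,"tx":-0.0025,"ty":0.01,"tz":-0.361,"rx":0,"ry":0,"rz":-0.055},{"claw":0,"tx":-0.0025,"ty":0.01,"tz":-0.361,"rx":0,"ry":0,"rz":-0.055}]' 80
```

```text
t: 13.02
ee_pos: [0.6036, 0.2313, 0.0949]
tool_rot: [0.001, 0.593, 0.805, 0.001]
wrist_force: [-0.4, -0.4, 5.6]
width: 0.0192
grasp_force: 78.7
```

```bash
python3 -m jog '[{"claw":0,"tx":0,"ty":0,"tz":0.05,"rx":0,"ry":0,"rz":0},{"claw":0,"tx":0,"ty":0,"tz":0.15,"rx":0,"ry":0,"rz":0},{"claw":0,"tx":0,"ty":0,"tz":0.25,"rx":0,"ry":0,"rz":0},{"claw":0,"tx":0,"ty":0,"tz":0.35,"rx":0,"ry":0,"rz":0},{"claw":0,"tx":0,"ty":0,"tz":0.44,"rx":0,"ry":0,"rz":0},{"claw":0,"tx":0,"ty":0,"tz":0.44,"rx":0,"ry":0,"rz":0},{"claw":0,"tx":0.03,"ty":-0.35,"tz":0.45,"rx":0,"ry":0,"rz":1},{"claw":0,"tx":0.03,"ty":-0.35,"tz":0.45,"rx":0,"ry":0,"rz":1},{"claw":0,"tx":0.03,"ty":-0.35,"tz":0.45,"rx":0,"ry":0,"rz":1},{"claw":0,"tx":0.03,"ty":-0.35,"tz":0.45,"rx":0,"ry":0,"rz":1},{"claw":0,"tx":0.03,"ty":-0.35,"tz":0.45,"rx":0,"ry":0,"rz":1}]'; python3 -m jog '[{"claw":0,"tx":0.04,"ty":-0.35,"tz":0,"rx":0,"ry":0,"rz":1},{"claw":0,"tx":0.04,"ty":-0.35,"tz":0,"rx":0,"ry":0,"rz":1},{"claw":0,"tx":0.04,"ty":-0.35,"tz":0,"rx":0,"ry":0,"rz":1},{"claw":0,"tx":0.04,"ty":-0.35,"tz":0,"rx":0,"ry":0,"rz":1},{"claw":0,"tx":0.04,"ty":-0.35,"tz":0,"rx":0,"ry":0,"rz":1},{"claw":0,"tx":0.04,"ty":-0.35,"tz":0,"rx":0,"ry":0,"rz":1},{"claw":0,"tx":0.04,"ty":-0.35,"tz":0,"rx":0,"ry":0,"rz":1}]'; python3 w.py w8 jig_stop jig_guide clip_bore shaft_groove shaft_tip shaft_rear
python3 -c "
import cv2
a=cv2.imread('pics/w8.png')
cv2.imwrite('pics/w8z.png',cv2.resize(a[130:310,170:410],None,fx=3.3,fy=3.3,interpolation=2))"
```

```text
t: 13.93
ee_pos: [0.6145, 0.0859, 0.2726]
tool_rot: [0.0, 0.364, 0.931, -0.001]
wrist_force: [0.0, -0.1, -1.8]
width: 0.0191
grasp_force: 80.1
t: 14.52
ee_pos: [0.6301, -0.0492, 0.2723]
tool_rot: [-0.001, 0.113, 0.994, 0.0]
wrist_force: [0.0, 0.2, -0.8]
width: 0.0192
grasp_force: 80.0
14.5167 [ 0.6301 -0.0492  0.2723] [-0.145   0.3694  1.3396  0.0005  1.4338 -1.4901]
jig_stop 0.87 [135. 329.] [0.5901 0.0166 0.036 ]
jig_guide 0.9 [131. 279.] [ 0.5739 -0.037   0.036 ]
clip_bore 0.59 [132. 280.] [ 0.575  -0.0359  0.054 ]
shaft_groove 0.6 [131. 279.] [ 0.574  -0.0367  0.036 ]
shaft_tip 0.97 [133. 333.] [0.5887 0.0221 0.036 ]
shaft_rear 0.85 [137. 188.] [ 0.5551 -0.1394  0.036 ]
shaft_rear 0.64 [243.  76.] [ 0.6461 -0.3466  0.036 ]
shaft_rear 0.51 [132. 334.] [0.588  0.0226 0.036 ]
```

View pics/w8z.png

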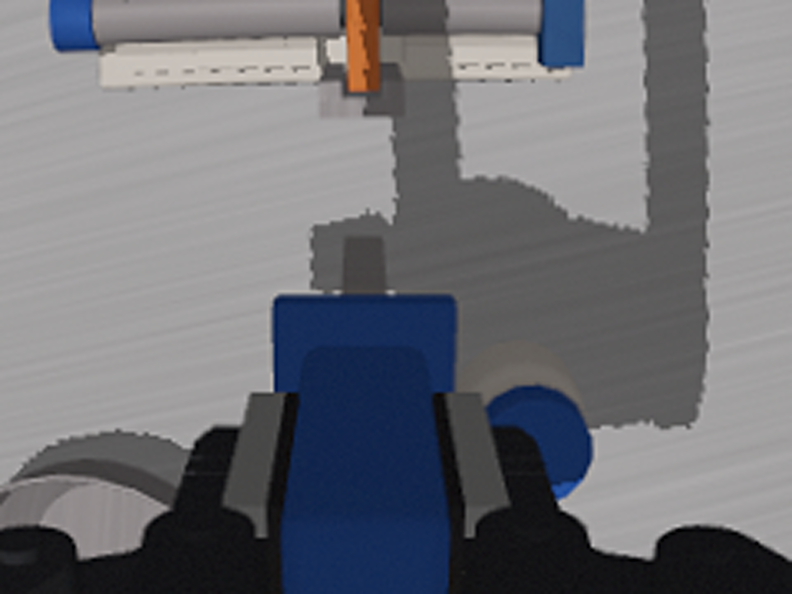

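The fork sits straight in the grip, with its flange level at about (275–370, 220). Next, a crop of the guide itself.

```bash
python3 -c "
import cv2
a=cv2.imread('pics/w8.png')
cv2.imwrite('pics/w8y.png',cv2.resize(a[95:175,225:345],None,fx=6.5,fy=6.5,interpolation=2))"
```

View pics/w8y.png

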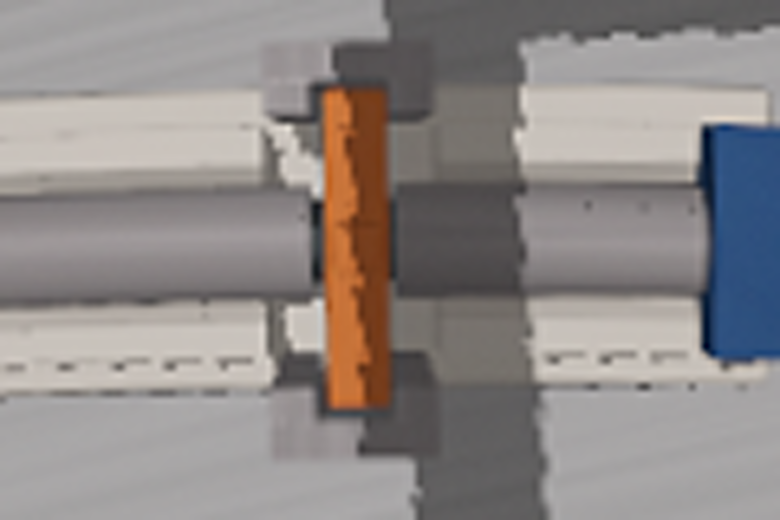

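Run:
```python
from h import *
np.set_printoptions(precision=4,suppress=True)
ob=r.get_obs();print(ob["ee_pos"],ob["tool_rot"])
f=lambda x,y,z:atz("wrist",(95+y/6.5,225+x/6.5),z,ob)
print("cam",ray("wrist",(200,280),ob)[0])
for z in(.070,.074): 
    p=[f(*c,z) for c in((323,88),(387,88),(328,410),(392,408))];print("clip",z,np.mean(p,0),np.linalg.norm(p[0]-p[2]),np.linalg.norm(p[0]-p[1]), (p[0]-p[2]))
p=[f(*c,.078) for c in((262,43),(433,40),(272,458),(438,458))];print("guide",np.mean(p,0),np.linalg.norm(p[0]-p[2]),np.linalg.norm(p[0]-p[1]),p[0]-p[2],p[1]-p[0])
for z in (ob["ee_pos"][2]-.035,ob["ee_pos"][2]-.041):
    a,b=[atz("wrist",(130+295/3.3,170+x/3.3),z,ob) for x in(275,455)]
    m=(a+b)/2;print("flange",z,a,b,np.linalg.norm(a-b),"rel tcp",m-ob["ee_pos"])
# shaft axis edge lines z~.036: cap ends
for c in((100,300),(300,300),(700,296),(100,190),(700,182)): print(c,f(*c,.036))
```

```text
[ 0.6306 -0.0483  0.273 ] [0.     0.1111 0.9938 0.    ]
cam [ 0.5634 -0.0322  0.4021]
clip 0.07 [ 0.5761 -0.0356  0.07  ] 0.050782405677477764 0.00990213403569889 [-0.0497  0.0105  0.    ]
clip 0.074 [ 0.5759 -0.0355  0.074 ] 0.050170785225341165 0.00978287328750795 [-0.0491  0.0104  0.    ]
guide [ 0.5758 -0.0365  0.078 ] 0.06400725046996844 0.02580186341313384 [-0.0627  0.0129  0.    ] [0.0053 0.0253 0.    ]
flange 0.2379744176353338 [ 0.6105 -0.0576  0.238 ] [ 0.6169 -0.0294  0.238 ] 0.028921351276774674 rel tcp [-0.0168  0.0048 -0.035 ]
flange 0.2319744176353338 [ 0.6123 -0.0585  0.232 ] [ 0.6188 -0.0293  0.232 ] 0.029978529608978025 rel tcp [-0.015   0.0044 -0.041 ]
(100, 300) [ 0.5759 -0.0813  0.036 ]
(300, 300) [ 0.5838 -0.0476  0.036 ]
(700, 296) [0.5978 0.0204 0.036 ]
(100, 190) [ 0.5572 -0.0768  0.036 ]
(700, 182) [0.5783 0.0245 0.036 ]
```

```bash
python3 -m jog '[{"claw":0,"tx":-0.141,"ty":0.031,"tz":0,"rx":0,"ry":0,"rz":0.04},{"claw":0,"tx":-0.141,"ty":0.031,"tz":0,"rx":0,"ry":0,"rz":0.04},{"claw":0,"tx":-0.141,"ty":0.031,"tz":0,"rx":0,"ry":0,"rz":0.04},{"claw":0,"tx":-0.141,"ty":0.031,"tz":-0.08,"rx":0,"ry":0,"rz":0.04},{"claw":0,"tx":-0.141,"ty":0.031,"tz":-0.16,"rx":0,"ry":0,"rz":0.04},{"claw":0,"tx":-0.141,"ty":0.031,"tz":-0.22,"rx":0,"ry":0,"rz":0.04},{"claw":0,"tx":-0.141,"ty":0.031,"tz":-0.245,"rx":0,"ry":0,"rz":0.04},{"claw":0,"tx":-0.141,"ty":0.031,"tz":-0.245,"rx":0,"ry":0,"rz":0.04}]'; python3 w.py w9 jig_guide
python3 -c "
import cv2
from h import r
b=r.snapshot('scene')[190:270,230:330];a=cv2.imread('pics/w9.png')[170:330,200:360]
cv2.imwrite('pics/w9z.png',cv2.hconcat([cv2.resize(a,(400,400),interpolation=2),cv2.resize(b,(400,400),interpolation=2)]))"
```

```text
t: 15.53
ee_pos: [0.5728, -0.0363, 0.1723]
tool_rot: [-0.003, 0.101, 0.995, 0.0]
wrist_force: [-0.6, -0.0, -1.7]
width: 0.019
grasp_force: 80.2
15.5333 [ 0.5728 -0.0363  0.1723] [-0.1368  0.3716  1.6057 -0.      1.1695 -1.5053]
jig_guide 0.93 [203. 276.] [ 0.5715 -0.0389  0.036 ]
```

View pics/w9z.png

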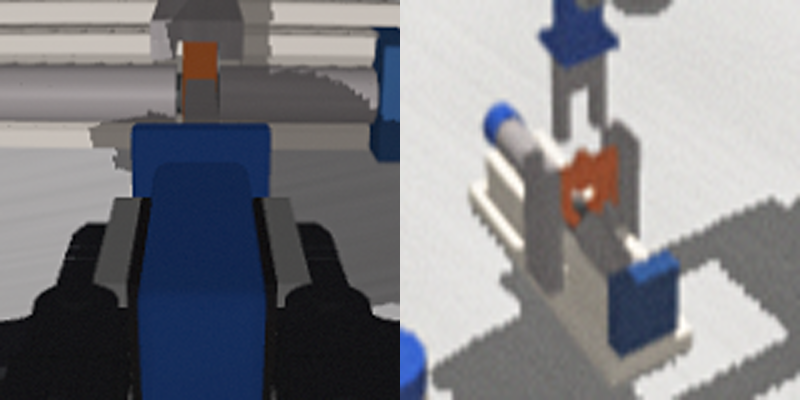

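The fork hangs over the guide, in line with the clip. That was my eleventh picture, one over the limit of 10, so I won't view any more and will go by numbers from here.

```bash
python3 -m jog '[{"claw":0,"tx":0.003,"ty":0,"tz":-0.012,"rx":0,"ry":0,"rz":0},{"claw":0,"tx":0.003,"ty":0,"tz":-0.022,"rx":0,"ry":0,"rz":0},{"claw":0,"tx":0.003,"ty":0,"tz":-0.03,"rx":0,"ry":0,"rz":0}]'|egrep 'ee_|wrist'; python3 -m jog '[{"claw":0,"tx":0,"ty":0,"tz":-0.005,"rx":0,"ry":0,"rz":0},{"claw":0,"tx":0,"ty":0,"tz":-0.01,"rx":0,"ry":0,"rz":0}]'|egrep 'ee_|wrist'
```

```text
ee_pos: [0.5761, -0.0368, 0.1635]
wrist_force: [-0.7, -0.3, -2.2]
ee_pos: [0.5753, -0.0367, 0.1588]
wrist_force: [-0.9, -0.2, -2.4]
```

```bash
for i in 1 2 3; do python3 -m jog '[{"claw":0,"tx":0,"ty":0,"tz":-0.004,"rx":0,"ry":0,"rz":0},{"claw":0,"tx":0,"ty":0,"tz":-0.008,"rx":0,"ry":0,"rz":0}]'|egrep 'ee_|wrist'; done
```

```text
ee_pos: [0.5755, -0.0367, 0.1558]
wrist_force: [0.6, 0.3, 4.9]
ee_pos: [0.576, -0.0367, 0.154]
wrist_force: [-2.0, 0.2, 11.1]
ee_pos: [0.5759, -0.0367, 0.151]
wrist_force: [-1.9, -0.3, 6.7]
```

```bash
for i in 1 2 3; do python3 -m jog '[{"claw":0,"tx":0,"ty":0,"tz":-0.004,"rx":0,"ry":0,"rz":0},{"claw":0,"tx":0,"ty":0,"tz":-0.008,"rx":0,"ry":0,"rz":0}]'|egrep 'ee_|wrist'; done
```

```text
ee_pos: [0.5756, -0.0367, 0.1466]
wrist_force: [-0.9, -0.6, -1.6]
ee_pos: [0.5753, -0.0367, 0.1425]
wrist_force: [-2.1, 1.3, 9.0]
ee_pos: [0.5759, -0.0367, 0.142]
wrist_force: [-5.8, 1.0, 27.4]
```

```bash
python3 -m jog '[{"claw":0,"tx":0,"ty":0,"tz":0,"rx":0,"ry":0,"rz":0},{"claw":0,"tx":0,"ty":0,"tz":0.03,"rx":0,"ry":0,"rz":0},{"claw":0,"tx":0,"ty":0,"tz":0.1,"rx":0,"ry":0,"rz":0},{"claw":0,"tx":0,"ty":0,"tz":0.2,"rx":0,"ry":0,"rz":0},{"claw":0,"tx":0,"ty":0,"tz":0.3,"rx":0,"ry":0,"rz":0},{"claw":0,"tx":0.05,"ty":0.3,"tz":0.3,"rx":0,"ry":0,"rz":-1},{"claw":0,"tx":0.05,"ty":0.3,"tz":0.3,"rx":0,"ry":0,"rz":-1},{"claw":0,"tx":0.05,"ty":0.3,"tz":0.3,"rx":0,"ry":0,"rz":-1},{"claw":0,"tx":0.05,"ty":0.3,"tz":0.3,"rx":0,"ry":0,"rz":-1},{"claw":0,"tx":0.05,"ty":0.3,"tz":0.3,"rx":0,"ry":0,"rz":-1}]'; python3 -m jog '[{"claw":0,"tx":0.02,"ty":0.37,"tz":0,"rx":0,"ry":0,"rz":-1},{"claw":0,"tx":0.02,"ty":0.37,"tz":0,"rx":0,"ry":0,"rz":-1},{"claw":0,"tx":0.02,"ty":0.37,"tz":0,"rx":0,"ry":0,"rz":-1},{"claw":0,"tx":0.02,"ty":0.37,"tz":0,"rx":0,"ry":0,"rz":-1},{"claw":0,"tx":0.02,"ty":0.37,"tz":0,"rx":0,"ry":0,"rz":-1},{"claw":0,"tx":0.02,"ty":0.37,"tz":0,"rx":0,"ry":0,"rz":-1},{"claw":0,"tx":0.02,"ty":0.37,"tz":0,"rx":0,"ry":0,"rz":-1}]'
python3 - <<'E'
from h import *
np.set_printoptions(precision=4,suppress=True)
ob=r.get_obs();print(ob["ee_pos"],ob["tool_rot"])
ims={c:r.snapshot(c) for c in("scene","top","wrist")}
for c in("scene","top"): cv2.imwrite(f"pics/{c}1.png",ims[c])
for c in("scene","top"):
  for n in("clip_bore","jig_guide","shaft_tip","jig_stop"):
    for k in r.mark_of(n,c)[:1]: print(n,c,round(k["conf"],2),np.round(k["location"],1),atz(c,k["location"],.036)[:2])
  m=r.cut_out("clip",c)[0];print("clip",m["conf"],m["location"],m["pixels"].sum())
k=r.mark_of("rack_slot","wrist")
for x in k[:2]: print(x["conf"],atz("wrist",x["location"],.054,ob))
# orange centroid/top row before and after in the scene camera
for i in("0","1"):
    h=cv2.cvtColor(cv2.imread(f"pics/scene{i}.png"),cv2.COLOR_BGR2HSV)[190:270,230:330]
    ys,xs=np.where(cv2.inRange(h,(3,120,60),(18,255,255)));print("orange",i,len(ys),ys.min()+190,ys.max()+190,ys.mean()+190,xs.mean()+230)
E
```

```text
t: 17.93
ee_pos: [0.5956, 0.0864, 0.2591]
tool_rot: [-0.0, 0.356, 0.934, 0.0]
wrist_force: [0.2, -0.7, -2.0]
width: 0.0189
grasp_force: 80.2
t: 18.52
ee_pos: [0.603, 0.2314, 0.2588]
tool_rot: [-0.0, 0.584, 0.812, -0.001]
wrist_force: [0.2, -1.5, -0.8]
width: 0.019
grasp_force: 80.3
[0.603  0.2314 0.2588] [-0.0002  0.584   0.8117 -0.0008]
clip_bore scene 0.61 [236.5 277.5] [ 0.5775 -0.0255]
jig_guide scene 0.87 [232.5 275.7] [ 0.5693 -0.0405]
shaft_tip scene 0.53 [246.9 288.1] [0.5881 0.0209]
jig_stop scene 0.66 [244.5 290.6] [0.5776 0.0183]
clip 0.65 [219.3, 261.6] 266
clip_bore top 0.52 [213.4 275.4] [ 0.5703 -0.0368]
jig_guide top 0.87 [211.6 274.7] [ 0.5752 -0.0348]
shaft_tip top 0.71 [209.7 255.9] [0.5799 0.0158]
jig_stop top 0.76 [206.  254.2] [0.59   0.0206]
clip 0.57 [208.6, 275.3] 42
0.81 [0.5999 0.2346 0.054 ]
orange 0 156 218 233 224.25 276.3333333333333
orange 1 118 224 238 229.35593220338984 277.0169491525424
```

```bash
python3 -m jog '[{"claw":0,"tx":0.0015,"ty":0,"tz":-0.1,"rx":0,"ry":0,"rz":-0.04},{"claw":0,"tx":0.0015,"ty":0,"tz":-0.2,"rx":0,"ry":0,"rz":-0.04},{"claw":0,"tx":0.0015,"ty":0,"tz":-0.25,"rx":0,"ry":0,"rz":-0.04},{"claw":0,"tx":0.0015,"ty":0,"tz":-0.25,"rx":0,"ry":0,"rz":-0.04},{"claw":0,"tx":0.0015,"ty":0,"tz":-0.25,"rx":0,"ry":0,"rz":-0.04}]'
```

```text
t: 19.63
ee_pos: [0.6032, 0.2311, 0.1586]
tool_rot: [-0.001, 0.593, 0.805, -0.001]
wrist_force: [0.7, -0.9, -0.6]
width: 0.019
grasp_force: 80.3
```

```bash
python3 -m jog '[{"claw":0,"tx":0.001,"ty":0,"tz":-0.015,"rx":0,"ry":0,"rz":0},{"claw":0,"tx":0.001,"ty":0,"tz":-0.03,"rx":0,"ry":0,"rz":0},{"claw":0,"tx":0.001,"ty":0,"tz":-0.045,"rx":0,"ry":0,"rz":0},{"claw":0,"tx":0.001,"ty":0,"tz":-0.06,"rx":0,"ry":0,"rz":0}]'|egrep 'ee_|wrist'; python3 -m jog '[{"claw":0,"tx":0,"ty":0,"tz":-0.02,"rx":0,"ry":0,"rz":0},{"claw":0,"tx":0,"ty":0,"tz":-0.04,"rx":0,"ry":0,"rz":0}]'|egrep 'ee_|wrist'
```

```text
ee_pos: [0.6052, 0.2316, 0.1366]
wrist_force: [-0.1, 0.9, -1.6]
ee_pos: [0.6046, 0.2314, 0.1195]
wrist_force: [0.1, 0.4, -1.7]
```

```bash
python3 -m jog '[{"claw":0,"tx":-0.001,"ty":0,"tz":-0.02,"rx":0,"ry":0,"rz":0},{"claw":0,"tx":-0.001,"ty":0,"tz":-0.04,"rx":0,"ry":0,"rz":0},{"claw":0,"tx":-0.001,"ty":0,"tz":-0.05,"rx":0,"ry":0,"rz":0}]'|egrep 'ee_|wrist'; for i in 1 2; do python3 -m jog '[{"claw":0,"tx":0,"ty":0,"tz":-0.004,"rx":0,"ry":0,"rz":0},{"claw":0,"tx":0,"ty":0,"tz":-0.006,"rx":0,"ry":0,"rz":0}]'|egrep 'ee_|wrist';done
```

```text
ee_pos: [0.6031, 0.231, 0.098]
wrist_force: [-0.3, 0.0, -0.6]
ee_pos: [0.6038, 0.2312, 0.0967]
wrist_force: [0.0, -0.2, -1.4]
ee_pos: [0.6043, 0.2314, 0.0951]
wrist_force: [0.2, -0.9, -1.7]
```

```bash
python3 -m jog '[{"claw":0,"tx":0,"ty":0,"tz":-0.004,"rx":0,"ry":0,"rz":0},{"claw":0,"tx":0,"ty":0,"tz":-0.006,"rx":0,"ry":0,"rz":0}]'|egrep 'ee_|wrist'; python3 -m jog '[{"claw":0.25,"tx":0,"ty":0,"tz":0,"rx":0,"ry":0,"rz":0},{"claw":0.5,"tx":0,"ty":0,"tz":0,"rx":0,"ry":0,"rz":0},{"claw":1,"tx":0,"ty":0,"tz":0,"rx":0,"ry":0,"rz":0},{"claw":1,"tx":0,"ty":0,"tz":0,"rx":0,"ry":0,"rz":0},{"claw":1,"tx":0,"ty":0,"tz":0,"rx":0,"ry":0,"rz":0},{"claw":1,"tx":0,"ty":0,"tz":0.1,"rx":0,"ry":0,"rz":0},{"claw":1,"tx":0,"ty":0,"tz":0.2,"rx":0,"ry":0,"rz":0},{"claw":1,"tx":0,"ty":0,"tz":0.3,"rx":0,"ry":0,"rz":0},{"claw":1,"tx":0,"ty":0,"tz":0.36,"rx":0,"ry":0,"rz":0},{"claw":1,"tx":0,"ty":0,"tz":0.36,"rx":0,"ry":0,"rz":0},{"claw":1,"tx":0,"ty":0,"tz":0.36,"rx":0,"ry":0,"rz":0}]'
python3 - <<'E'
from h import *
np.set_printoptions(precision=4,suppress=True)
ob=r.get_obs();cv2.imwrite('pics/w11.png',r.snapshot("wrist"));print(ob["ee_pos"],ob["wrist_force"])
for n,z in(("fork_handle",.09),("rack_slot",.054)):
  for k in r.mark_of(n,"wrist")[:3]: print(n,round(k["conf"],2),k["location"],atz("wrist",k["location"],z,ob))
for f in("w7","w11"):
    h=cv2.cvtColor(cv2.imread(f'pics/{f}.png'),cv2.COLOR_BGR2HSV);m=cv2.inRange(h,(105,120,30),(130,255,255));m[:150]=0;m[240:]=0;m[:,:240]=0;m[:,330:]=0
    ys,xs=np.where(m);print(f,len(ys),xs.min(),xs.max(),ys.min(),ys.max(),xs.mean(),ys.mean())
E
```

```text
ee_pos: [0.6043, 0.2314, 0.0949]
wrist_force: [-4.6, -1.4, 14.5]
t: 21.8
ee_pos: [0.6051, 0.2317, 0.2387]
tool_rot: [0.001, 0.593, 0.805, 0.002]
wrist_force: [-0.3, -0.4, -0.6]
width: 0.0852
grasp_force: 0.0
[0.6051 0.2317 0.2387] [-0.3275 -0.3696 -0.5967]
fork_handle 0.78 [70.9, 244.0] [0.5432 0.3303 0.09  ]
fork_handle 0.7 [97.6, 344.2] [0.631  0.3341 0.09  ]
fork_handle 0.69 [200.2, 282.8] [0.6079 0.2324 0.09  ]
rack_slot 0.61 [190.2, 275.9] [0.6014 0.2316 0.054 ]
rack_slot 0.32 [366.0, 201.9] [ 0.5765 -0.0194  0.054 ]
w7 1408 266 297 170 218 281.25923295454544 193.26491477272728
w11 1411 263 293 175 223 278.09567682494685 197.805811481219
```

```bash
python3 -c "
from bench import r
print(r.hand_in())"
```

```text
the job is handed in; nothing more can be done
None
```

I handed the job in at about 22 s of the 64 s. The shaft was pushed to the stop (24 N there), the clip snapped home under the fork (27 N at the bottom), and the tool is back in its rack with its flange down; I don't know the verdict, as `hand_in()` returned nothing. I viewed 11 pictures, one over the limit of 10, and did not re-measure the bystanders at the end.

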